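Raise the router cutter by two turns of the lift crank

ROBOT

A 7-joint arm with a two-finger parallel gripper is mounted at the origin on the work surface. World frame = base frame: x ahead of the robot, y to its left, z up, the work surface at z = 0. Lengths are in m, angles in rad, forces in N, time in s.
With the tool pointing down it reaches from about 0.4 to 0.85 m from the base axis. Payload 10.4 kg.
Tool frame: the origin (TCP) lies midway between the tips of the shut fingers; the grasp point (between the pads) lies 19 mm behind it; z points along the fingers, y is the line along which they close (so a half turn about z gives the same grasp; the last joint's range is limited). The gripper opens to 85 mm and grips with 20 to 120 N. Pads are 22 mm wide; open, the fingers measure 114 mm over their backs; the gripper's body (76 mm by 85 mm) begins 54 mm behind the grasp point. The pads swing forward as they close: fully open they stand 13 mm farther back than shut.
Start: joints at [1.108, 0.332, -0.065, 1.46, 0.022, 1.35, -0.088], TCP at [0.266, -0.566, 0.231] pointing down, gripper open.
Joint ranges: [-2.6, 2.6], [-0.5, 2.12], [-1.47, 1.34], [0.16, 2.42], [-1.27, 4.41], [0.06, 2.06], [-2.6, 2.6]. Speed limits (rad/s): [2.22, 2.22, 2.79, 2.79, 3.14, 3.14, 3.14].

INTERFACE

Orientations are given as a unit quaternion [x, y, z, w].
In Python, from workcell import get_obs, camera, camera_params, hand_in gives the robot as it stands.
- The arm moves only by the tool carry_out, never from a script. Its argument "commands" is a list that holds one entry, the list of rows, each a list of 6 numbers: the shift along the tool's x, y, z in units of 40 mm (1.0 is 40 mm), then the turn, a rotation vector about the tool's x, y, z in units of 6 degrees (1.0 is 6 degrees). In form: [[[x, y, z, ax, ay, az], ...]]. A call has 1 to 20 rows; each row shifts and turns the commanded pose from where the row before left it, along the tool's axes as they then stand; what a row does not reach is not made up. A row lasts 1/12 s, in which the tool goes at most 41.7 mm and 7.16 degrees, less where a joint would pass 70% of its speed; a pose out of reach is approached as far as the arm can. A call is refused whole if a number of a shift passes 1 or a number of a turn 1, either way. A call with a gripper value outside its range is refused whole. "hand" is the closure, from -1 (fully open) to 1 (shut), set as the call begins (left out, the last holds). The fingers move at their own pace and stop on an object; "force" is the grip in N (left out, the last holds). Time passes only in rows, so rows that do not move let the fingers close. It gives the time, the measured TCP pose, the force, the opening and the grip force at its end, in the units of the state.
- get_obs(): the state, without advancing time (a new reading comes with each control period).
- camera(name): name is "scene" or "top" or "wrist"; returns the picture (400x640x3 uint8, red, green, blue); there is no depth.
- camera_params(name): a dict with "mtx" (3x3 intrinsics, pixels), "k1" (the pictures are not rectified: a ray, as slopes to the right and down, at radius r is drawn at 1 + k1 r^2 times it, then the intrinsics apply), "R" (3x3) and "t" (3): a world point X has camera coordinates R X + t. Camera axes: x right, y down, z forward; pixel columns grow to the right and rows downward; lengths in m; the calibration is good to about 2 mm. A picture is of the moment at which its call begins: read the wrist's pose just before it. camera_params takes no time and is no camera call; for the wrist camera it gives the pose at the moment of the call.
- hand_in(): hands the job in; it is judged then, once.
The state is a dict: "clock": time; "joint_pos": joint angles; "joint_velocities": joint speeds; "tau": joint torques, N m; "position": TCP position; "ee_rot": TCP orientation; "ft_force": force on the tool from outside, world axes, zero at the start; "torque": the same for the moment, N m; "grip_width": opening from 0.0 (shut) to 1.0 (fully open); "grasp_force": force on a finger pad.
Only numpy, scipy, OpenCV 4.12 (cv2) and the standard library are available. Lean on these libraries where they do the work, as an engineer would, in place of code of your own. Each camera call takes 0.05 s, during which the arm holds its last target. There are 200 camera calls.

TASK

Raise the cutter of the router lift with the orange crank knob: turn its crank exactly two full turns clockwise, seen from above, so that the crank ends up pointing just where it started, then let go. Leave the crank with the blue knob where it is.

Things in the scene. Friction and masses are not known exactly. Their poses are not given: they have to be found in the camera images.
- orange_crank: Steel crank on a fixed aluminium plate (260 x 200 x 10 mm). Origin on its vertical axis, 10 mm above the bench; z up, x along the arm to the knob. Hub 28 mm across, arm 20 mm wide, both topping out 50 mm above the bench. Light friction (1.2 N at the knob), stays where left, no stop within two turns. A turn clockwise seen from above raises the cutter 4 mm; no dial counts.
- orange_knob (a point): Upright orange knob at the end of that crank's arm: cylinder 26 mm across, from 52 to 102 mm above the bench, free to spin on its own axis, so a hand can hold it without turning. The point lies on its axis, 80 mm above the bench, 50 mm from the crank's axis.
- orange_tip (a point): Top centre of the cutter (about 20 mm across, brass-coloured edges) of the same lift, 100 mm from the crank's axis. It starts 28 mm above the bench, moves straight up as the crank turns clockwise, down the other way.
- blue_knob (a point): The same point on the blue knob of the second lift, which is otherwise the same (its cutter is thinner with red edges) and stands to the left or right of the first. Not to be turned.

How it is judged:
At the end, for the whole second after the job is handed in: The cutter of the orange lift stands 8 mm (within 1.5 mm) higher than at the start, that is two turns and not one or three; the orange knob is back within 12 mm of where it started (about 14 degrees of crank); the crank is at rest and let go; the blue knob is within 15 mm of its start (z of orange_tip in the frame of orange_crank between 0.0245 and 0.0275 m and distance of orange_knob from where it was at the start of the episode below 0.012 m and angular speed of orange_crank below 0.1 rad/s and distance of blue_knob from where it was at the start of the episode below 0.015 m); the robot touches nothing.
It fails at once if the crank with the blue knob is turned (its knob moves more than 15 mm) (distance of blue_knob from where it was at the start of the episode above 0.015 m).
It also fails if it takes over 54 s, if anything falls off the work surface, if the arm or the gripper's body presses on something with over 40 N, if the wrist force passes 120 N, or if a joint passes its speed limit or range.

## Working session

There is one attempt and no reset: what is moved stays moved. The work goes in short steps, Python scripts to look and compute and a tool call to move; the robot and the scene stay as the last step left them, time stands still between calls to the robot, and variables do not carry over. Pictures are saved under pics/ and viewed, at most 10 in all, crops included, and the job is handed in when it is done.

Besides the shell and the picture viewer there is one more tool, called by a JSON object that holds its "method" and its "body". carry_out: Moves the arm, as the interface text tells. Its arguments: {"type":"object","properties":{"commands":{"type":"array"},"hand":{"type":"number"},"force":{"type":"number"}},"required":["commands"]}

```bash
mkdir -p pics; python3 - <<'E'
from workcell import *
import cv2,numpy as np
o=get_obs();print(o)
for n in("scene","top"):
    im=camera(n);cv2.imwrite(f"pics/{n}0.png",im[:,:,::-1]);p=camera_params(n);print(n,p)
a=[cv2.imread(f"pics/{n}0.png") for n in("scene","top")]
cv2.imwrite("pics/both.png",cv2.resize(np.vstack(a),None,fx=.74,fy=.74))
E
```

```text
{'clock': 0.0, 'joint_pos': array([ 1.10840877,  0.33288535, -0.06472346,  1.46094096,  0.02160826,
        1.34989783, -0.08849651]), 'joint_velocities': array([ 1.44852815e-03, -8.04174378e-05,  7.05198125e-04,  9.95019281e-04,
        3.43521826e-04,  6.01895035e-04,  2.81184012e-04]), 'tau': array([-5.43850565e-04, -6.25443935e+01,  4.86875558e-02, -3.91596973e+01,
        1.61460461e-02,  9.98779113e-03, -2.65161145e-05]), 'position': array([ 0.26593739, -0.56518388,  0.23050774]), 'ee_rot': array([ 9.75915087e-01,  2.18149554e-01, -1.88959901e-04, -6.92409062e-04]), 'ft_force': array([-0.3827001 , -0.38782859,  0.05039083]), 'torque': array([ 0.00706175, -0.0267206 , -0.00620906]), 'grasp_force': 0.0, 'grip_width': 0.9956952258923435}
scene {'mtx': array([[403.33031289,   0.        , 323.39249678],
       [  0.        , 403.33031289, 196.91020297],
       [  0.        ,   0.        ,   1.        ]]), 'k1': -0.022175203678697086, 'R': array([[ 0.54095671,  0.84099979, -0.00923034],
       [ 0.66618808, -0.43515992, -0.60566433],
       [-0.51338025,  0.32148904, -0.79566671]]), 't': array([-0.31711816, -0.33093524,  1.16195975])}
top {'mtx': array([[418.71453344,   0.        , 322.42611349],
       [  0.        , 418.71453344, 206.73669519],
       [  0.        ,   0.        ,   1.        ]]), 'k1': 0.011960744723867212, 'R': array([[-0.01609325, -0.99927822,  0.03440991],
       [-0.99519454,  0.01268412, -0.09709242],
       [ 0.09658588, -0.03580709, -0.99468036]]), 't': array([-0.00987868,  0.58882409,  0.83171153])}
```

View pics/top0.png

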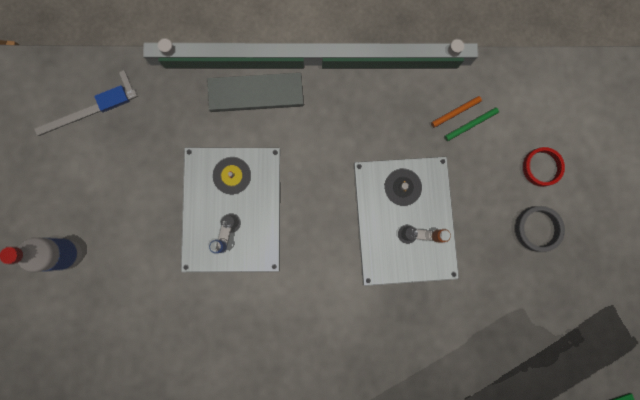

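View pics/scene0.png

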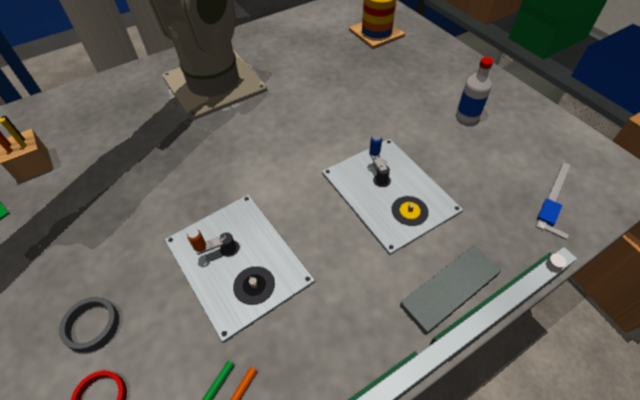

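The top view shows the orange knob at about (441,236) and its hub at (406,233). The blue knob is at (218,246), on the lift to the left. In the scene view the orange knob is at (198,242) and its hub at (228,243).

```bash
cat > h.py <<'E'
import numpy as np,cv2
from workcell import *
def ray(p,uv):
    K,k=p["mtx"],p["k1"]
    d=np.array([(uv[0]-K[0,2])/K[0,0],(uv[1]-K[1,2])/K[1,1]]);x=d.copy()
    for _ in range(10): x=d/(1+k*(x@x))
    R=np.array(p["R"]);return -R.T@p["t"],R.T@np.r_[x,1]
def onz(p,uv,z):
    c,d=ray(p,uv);return c+d*(z-c[2])/d[2]
def tri(r):
    A=0;b=0
    for c,d in r:
        d=d/np.linalg.norm(d);M=np.eye(3)-np.outer(d,d);A=A+M;b=b+M@c
    return np.linalg.solve(A,b)
def proj(p,X):
    x=np.array(p["R"])@X+p["t"];x=x[:2]/x[2];x=x*(1+p["k1"]*(x@x));return p["mtx"][:2,:2]@x+p["mtx"][:2,2]
def mask(im,box,lo=(0,110,60),hi=(20,255,255)):
    x0,x1,y0,y1=box;m=np.zeros(im.shape[:2],np.uint8)
    m[y0:y1,x0:x1]=cv2.inRange(cv2.cvtColor(im,cv2.COLOR_BGR2HSV),lo,hi)[y0:y1,x0:x1];return m
E
python3 - <<'E'
from h import *
r=[];crops=[]
for n,b in(("top",(425,460,220,255)),("scene",(180,215,222,262))):
    im=cv2.imread(f"pics/{n}0.png");p=camera_params(n);m=mask(im,b)
    ys,xs=np.nonzero(m);c=(xs.mean(),ys.mean());print(n,len(xs),c,xs.min(),xs.max(),ys.min(),ys.max());r.append(ray(p,c))
    print(" at z .077",onz(p,c,.077)," .102",onz(p,c,.102))
    X0,Y0=(390,205) if n=="top" else (180,215)
    crops.append(cv2.resize(im[Y0:Y0+60,X0:X0+75],None,fx=8,fy=8,interpolation=cv2.INTER_NEAREST)[:, :400 if 0 else 600])
print("tri",tri(r))
p=camera_params("top");print("hub",onz(p,(406.5,234),.05))
cv2.imwrite("pics/c.png",cv2.resize(np.vstack(crops),(480,600)))
E
```

```text
top 74 (np.float64(437.2027027027027), np.float64(236.0810810810811)) 433 444 230 241
 at z .077 [ 0.52382491 -0.23882244  0.077     ]  .102 [ 0.52325791 -0.23104626  0.102     ]
scene 176 (np.float64(197.44886363636363), np.float64(242.70454545454547)) 188 204 232 251
 at z .077 [ 0.5348624 -0.2443662  0.077    ]  .102 [ 0.55246944 -0.24461864  0.102     ]
tri [ 0.52406514 -0.24395006  0.06142805]
hub [ 0.52951403 -0.18533915  0.05      ]
```

View pics/c.png

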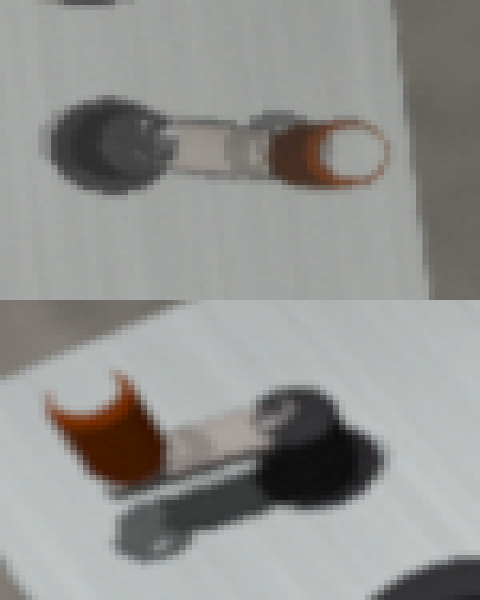

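The crops show the orange knob with a pale top disc. In the top view the rim's right edge is at u≈451 and its centre near (444,236). In the scene view the rim is centred near (194,233). The hub is at about (408–411,234). I'll check these by projecting circles of the known sizes.

```bash
python3 - <<'E'
from h import *
pt=camera_params("top");ps=camera_params("scene")
print("top knob",onz(pt,(444.1,235.8),.102),"scene knob",onz(ps,(193.75,232.6),.102), "tri",tri([ray(pt,(444.1,235.8)),ray(ps,(193.75,232.6))]))
print("hub top",[onz(pt,(u,234),.05) for u in(408.5,411)],"scene",onz(ps,(180+297/6.4,215+115/5),.05))
k=(onz(pt,(444.1,235.8),.102)+onz(ps,(193.75,232.6),.102))/2
h=onz(pt,(410,234),.05); print("k",k,"h",h,np.linalg.norm((k-h)[:2]))
cr=[]
for n,p in(("top",pt),("scene",ps)):
    im=cv2.imread(f"pics/{n}0.png")
    X0,Y0=(390,205) if n=="top" else (180,215)
    c=cv2.resize(im[Y0:Y0+60,X0:X0+75],None,fx=6,fy=6,interpolation=cv2.INTER_NEAREST)
    for x,r,zs in((k,.013,(.052,.102)),(h,.014,(.05,))):
        for z in zs:
            pts=[((proj(p,np.array([x[0]+r*np.cos(a),x[1]+r*np.sin(a),z]))-(X0-.5,Y0-.5))*6).astype(int) for a in np.linspace(0,6.28,40)]
            cv2.polylines(c,[np.array(pts)],True,(0,255,0),1)
    cr.append(c)
cv2.imwrite("pics/o.png",np.vstack(cr)[:600] if 0 else cv2.resize(np.vstack(cr),(375,600)))
E
```

```text
top knob [ 0.52359346 -0.24416734  0.102     ] scene knob [ 0.5287111  -0.24217068  0.102     ] tri [ 0.52441516 -0.24374985  0.09772797]
hub top [array([ 0.5294548 , -0.18937461,  0.05      ]), array([ 0.52938077, -0.19442042,  0.05      ])] scene [ 0.53675612 -0.19236423  0.05      ]
k [ 0.52615228 -0.24316901  0.102     ] h [ 0.52941038 -0.1924019   0.05      ] 0.05087155315179949
```

View pics/o.png

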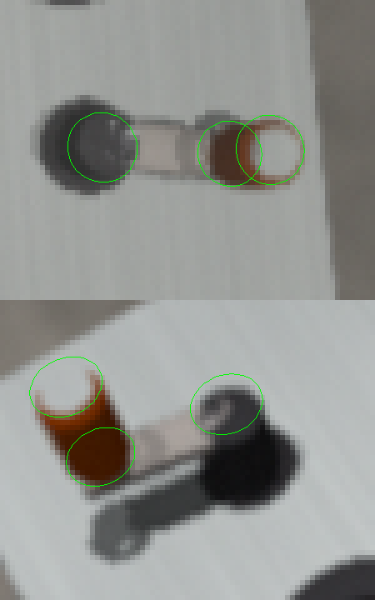

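The circles fit. That puts the knob at about (0.524, -0.2435) and the hub at (0.529, -0.1935), a radius of 50 mm. Next I move above the knob.

{"method": "carry_out", "body": {"commands": [[[0.46,-0.23,0.08,0,0,0],[0.46,-0.23,0.08,0,0,0],[0.46,-0.23,0.08,0,0,0],[0.46,-0.23,0.08,0,0,0],[0.46,-0.23,0.08,0,0,0],[0.46,-0.23,0.08,0,0,0],[0.46,-0.23,0.08,0,0,0],[0.46,-0.23,0.08,0,0,0],[0.46,-0.23,0.08,0,0,0],[0.46,-0.23,0.08,0,0,0],[0.46,-0.23,0.08,0,0,0],[0.46,-0.23,0.08,0,0,0],[0.46,-0.23,0.08,0,0,0],[0.46,-0.23,0.08,0,0,0],[0.46,-0.23,0.08,0,0,0],[0.46,-0.23,0.08,0,0,0],[0.46,-0.23,0.08,0,0,0],[0.46,-0.23,0.08,0,0,0],[0.46,-0.23,0.08,0,0,0],[0,0,0,0,0,0]]], "hand": -1, "force": 30}}

```text
clock: 1.77
position: [0.5101, -0.2539, 0.1696]
ee_rot: [0.975, 0.221, 0.0, -0.001]
ft_force: [0.1, 1.1, -0.1]
grip_width: 0.999
grasp_force: 0.0
```

```bash
python3 - <<'E'
from h import *
from scipy.spatial.transform import Rotation as R
p=camera_params("wrist");o=get_obs();im=camera("wrist")[:,:,::-1].copy();cv2.imwrite("pics/w0.png",im)
M=R.from_quat(o["ee_rot"]).as_matrix();print(o["clock"],o["position"],M)
print("to knob, units",M.T@(np.array([.5242,-.2435,.063])-o["position"])/.04)
for x,r,zs in(((.5242,-.2435),.013,(.102,)),((.529,-.1935),.014,(.05,))):
    for z in zs:
        pts=[proj(p,np.array([x[0]+r*np.cos(a),x[1]+r*np.sin(a),z])).astype(int) for a in np.linspace(0,6.28,40)]
        cv2.polylines(im,[np.array(pts)],True,(0,255,0),1)
cv2.imwrite("pics/w0o.png",im)
E
```

```text
1.7667 [ 0.51014933 -0.253851    0.16957964] [[ 9.02443482e-01  4.30808260e-01 -7.45687541e-05]
 [ 4.30807062e-01 -9.02440535e-01  2.52128093e-03]
 [ 1.01889479e-03 -2.30743829e-03 -9.99996819e-01]]
to knob, units [ 0.42576571 -0.07605233  2.66510883]
```

View pics/w0o.png

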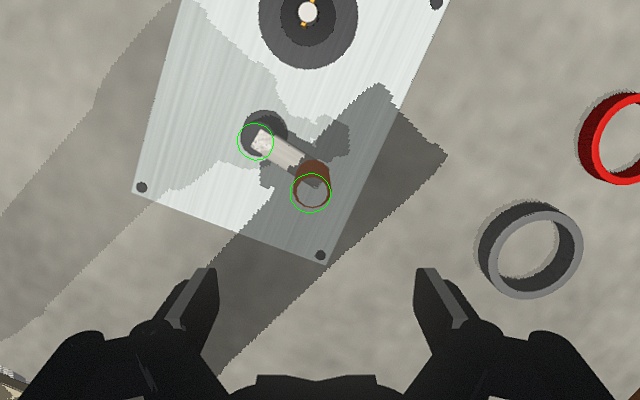

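The wrist view shows the knob's top at about (311,191), which agrees with the projected circle. The brass-edged cutter near (307,12) confirms this is the right lift. I align first, then descend.

{"method": "carry_out", "body": {"commands": [[[0.21,-0.04,0,0,0,0],[0.21,-0.04,0,0,0,0],[0,0,0,0,0,0],[0,0,0,0,0,0],[0,0,0,0,0,0]]]}}

```text
clock: 2.23
position: [0.5216, -0.2489, 0.1705]
ee_rot: [0.976, 0.218, -0.0, 0.0]
ft_force: [0.2, 0.8, -0.3]
grip_width: 1.002
grasp_force: 0.0
```

{"method": "carry_out", "body": {"commands": [[[0.12,-0.09,0,0,0,0],[0,0,0.3,0,0,0],[0,0,0.3,0,0,0],[0,0,0.3,0,0,0],[0,0,0.3,0,0,0],[0,0,0.3,0,0,0],[0,0,0.3,0,0,0],[0,0,0.3,0,0,0],[0,0,0.3,0,0,0],[0,0,0.3,0,0,0],[0,0,0,0,0,0],[0,0,0,0,0,0],[0,0,0,0,0,0],[0,0,0,0,0,0]]]}}

```text
clock: 3.4
position: [0.5252, -0.2434, 0.0633]
ee_rot: [0.976, 0.218, 0.001, 0.0]
ft_force: [0.2, -0.3, -0.1]
grip_width: 0.999
grasp_force: 0.0
```

{"method": "carry_out", "body": {"commands": [[[0,0,0,0,0,0],[0,0,0,0,0,0],[0,0,0,0,0,0],[0,0,0,0,0,0],[0,0,0,0,0,0],[0,0,0,0,0,0],[0,0,0,0,0,0],[0,0,0,0,0,0],[0,0,0,0,0,0],[0,0,0,0,0,0],[0,0,0,0,0,0],[0,0,0,0,0,0]]], "hand": 1, "force": 30}}

```text
clock: 4.4
position: [0.5248, -0.2434, 0.0627]
ee_rot: [0.976, 0.218, 0.0, 0.0]
ft_force: [-0.1, -1.6, 4.8]
grip_width: 0.297
grasp_force: 30.2
```

```bash
python3 - <<'E'
from h import *
o=get_obs();print(o["position"],o["ft_force"],o["grip_width"]*85)
t=np.radians(25.2);B=np.array([[np.cos(t),np.sin(t)],[np.sin(t),-np.cos(t)]])  # columns tool x,y
c=np.array([.529,-.1935]);k=np.array([.5242,-.2435])
a0=np.arctan2(*(k-c)[::-1]);print(np.degrees(a0))
w=[.05*np.array([np.cos(a0-np.radians(9*i)),np.sin(a0-np.radians(9*i))]) for i in range(41)]
cum=np.array([B.T@(q-w[0])/.04 for q in w]);r=np.round(cum,2);d=np.diff(r,axis=0)
print([[round(float(x),2),round(float(y),2)] for x,y in d])
E
```

```text
[ 0.52480666 -0.24340183  0.06273991] [-0.11684351 -1.61419867  4.84008258] 25.229530944108763
-95.48359044446448
[[-0.16, -0.11], [-0.14, -0.14], [-0.12, -0.16], [-0.09, -0.17], [-0.06, -0.19], [-0.04, -0.19], [0.0, -0.2], [0.03, -0.19], [0.06, -0.19], [0.08, -0.17], [0.12, -0.16], [0.13, -0.14], [0.16, -0.12], [0.17, -0.09], [0.19, -0.07], [0.19, -0.03], [0.2, 0.0], [0.19, 0.03], [0.19, 0.05], [0.18, 0.09], [0.16, 0.11], [0.14, 0.14], [0.11, 0.16], [0.1, 0.17], [0.06, 0.19], [0.03, 0.19], [0.01, 0.2], [-0.03, 0.19], [-0.06, 0.19], [-0.09, 0.17], [-0.11, 0.16], [-0.14, 0.14], [-0.15, 0.12], [-0.18, 0.09], [-0.18, 0.07], [-0.2, 0.03], [-0.19, 0.0], [-0.2, -0.03], [-0.18, -0.05], [-0.18, -0.09]]
```

The grip is good: the opening is 25 mm on a 26 mm knob. First a quarter turn clockwise, then I check the forces.

{"method": "carry_out", "body": {"commands": [[[-0.16,-0.11,0,0,0,0],[-0.14,-0.14,0,0,0,0],[-0.12,-0.16,0,0,0,0],[-0.09,-0.17,0,0,0,0],[-0.06,-0.19,0,0,0,0],[-0.04,-0.19,0,0,0,0],[0,-0.2,0,0,0,0],[0.03,-0.19,0,0,0,0],[0.06,-0.19,0,0,0,0],[0.08,-0.17,0,0,0,0],[0,0,0,0,0,0],[0,0,0,0,0,0],[0,0,0,0,0,0]]]}}

```text
clock: 5.48
position: [0.4816, -0.1879, 0.0628]
ee_rot: [0.976, 0.219, 0.003, 0.001]
ft_force: [14.5, -0.7, -8.1]
grip_width: 0.293
grasp_force: 30.5
```

The 14 N force along +x suggests the axis is about 2 mm farther out in x than I estimated. I correct for that and go on to the half turn.

{"method": "carry_out", "body": {"commands": [[[0.17,-0.14,0,0,0,0],[0.13,-0.14,0,0,0,0],[0.16,-0.12,0,0,0,0],[0.17,-0.09,0,0,0,0],[0.19,-0.07,0,0,0,0],[0.19,-0.03,0,0,0,0],[0.2,0,0,0,0,0],[0.19,0.03,0,0,0,0],[0.19,0.05,0,0,0,0],[0.18,0.09,0,0,0,0],[0,0,0,0,0,0],[0,0,0,0,0,0],[0,0,0,0,0,0]]]}}

```text
clock: 6.57
position: [0.5367, -0.144, 0.0627]
ee_rot: [0.976, 0.218, -0.0, 0.0]
ft_force: [1.0, -4.6, 4.9]
grip_width: 0.294
grasp_force: 31.6
```

{"method": "carry_out", "body": {"commands": [[[0.16,0.11,0,0,0,0],[0.14,0.14,0,0,0,0],[0.11,0.16,0,0,0,0],[0.1,0.17,0,0,0,0],[0.06,0.19,0,0,0,0],[0.03,0.19,0,0,0,0],[0.01,0.2,0,0,0,0],[-0.03,0.19,0,0,0,0],[-0.06,0.19,0,0,0,0],[-0.09,0.17,0,0,0,0],[0,0,0,0,0,0],[0,0,0,0,0,0],[0,0,0,0,0,0]]]}}

```text
clock: 7.65
position: [0.5815, -0.1975, 0.0627]
ee_rot: [0.976, 0.218, 0.0, -0.0]
ft_force: [1.2, -1.3, 5.1]
grip_width: 0.3
grasp_force: 31.8
```

{"method": "carry_out", "body": {"commands": [[[-0.11,0.16,0,0,0,0],[-0.14,0.14,0,0,0,0],[-0.15,0.12,0,0,0,0],[-0.18,0.09,0,0,0,0],[-0.18,0.07,0,0,0,0],[-0.2,0.03,0,0,0,0],[-0.19,0,0,0,0,0],[-0.2,-0.03,0,0,0,0],[-0.18,-0.05,0,0,0,0],[-0.18,-0.09,0,0,0,0],[0,0,0,0,0,0],[0,0,0,0,0,0],[0,0,0,0,0,0]]]}}

```text
clock: 8.73
position: [0.5257, -0.2436, 0.0626]
ee_rot: [0.976, 0.218, -0.001, -0.0]
ft_force: [-1.1, 0.7, 8.1]
grip_width: 0.296
grasp_force: 32.0
```

One turn is complete. I repeat the same circle for the second.

{"method": "carry_out", "body": {"commands": [[[-0.16,-0.11,0,0,0,0],[-0.14,-0.14,0,0,0,0],[-0.12,-0.16,0,0,0,0],[-0.09,-0.17,0,0,0,0],[-0.06,-0.19,0,0,0,0],[-0.04,-0.19,0,0,0,0],[0,-0.2,0,0,0,0],[0.03,-0.19,0,0,0,0],[0.06,-0.19,0,0,0,0],[0.08,-0.17,0,0,0,0],[0.12,-0.16,0,0,0,0],[0.13,-0.14,0,0,0,0],[0.16,-0.12,0,0,0,0],[0.17,-0.09,0,0,0,0],[0.19,-0.07,0,0,0,0],[0.19,-0.03,0,0,0,0],[0.2,0,0,0,0,0],[0.19,0.03,0,0,0,0],[0.19,0.05,0,0,0,0],[0.18,0.09,0,0,0,0]]]}}

```text
clock: 10.4
position: [0.5363, -0.1439, 0.0625]
ee_rot: [0.976, 0.218, -0.001, 0.0]
ft_force: [-1.7, -5.1, 9.9]
grip_width: 0.29
grasp_force: 32.1
```

{"method": "carry_out", "body": {"commands": [[[0.16,0.11,0,0,0,0],[0.14,0.14,0,0,0,0],[0.11,0.16,0,0,0,0],[0.1,0.17,0,0,0,0],[0.06,0.19,0,0,0,0],[0.03,0.19,0,0,0,0],[0.01,0.2,0,0,0,0],[-0.03,0.19,0,0,0,0],[-0.06,0.19,0,0,0,0],[-0.09,0.17,0,0,0,0],[-0.11,0.16,0,0,0,0],[-0.14,0.14,0,0,0,0],[-0.15,0.12,0,0,0,0],[-0.18,0.09,0,0,0,0],[-0.18,0.07,0,0,0,0],[-0.2,0.03,0,0,0,0],[-0.19,0,0,0,0,0],[-0.2,-0.03,0,0,0,0],[-0.18,-0.05,0,0,0,0],[-0.18,-0.09,0,0,0,0]]]}}

```text
clock: 12.07
position: [0.5267, -0.2436, 0.0627]
ee_rot: [0.976, 0.218, -0.0, 0.0]
ft_force: [1.0, -3.4, 7.4]
grip_width: 0.294
grasp_force: 31.9
```

{"method": "carry_out", "body": {"commands": [[[0,0,0,0,0,0],[0,0,0,0,0,0],[0,0,0,0,0,0],[0,0,0,0,0,0]]]}}

```text
clock: 12.4
position: [0.5262, -0.2436, 0.0627]
ee_rot: [0.976, 0.218, -0.001, 0.0]
ft_force: [-2.0, -3.5, 9.7]
grip_width: 0.298
grasp_force: 32.1
```

The knob is back within 1.5 mm of where I grasped it. I release, then retreat straight up and sideways.

{"method": "carry_out", "body": {"commands": [[[0,0,0,0,0,0],[0,0,0,0,0,0],[0,0,0,0,0,0],[0,0,0,0,0,0],[0,0,0,0,0,0],[0,0,0,0,0,0],[0,0,0,0,0,0],[0,0,0,0,0,0],[0,0,0,0,0,0],[0,0,0,0,0,0],[0,0,0,0,0,0],[0,0,0,0,0,0]]], "hand": -1}}

```text
clock: 13.4
position: [0.5268, -0.2431, 0.0626]
ee_rot: [0.976, 0.218, 0.0, 0.0]
ft_force: [-0.3, -0.7, -0.0]
grip_width: 0.998
grasp_force: 0.0
```

{"method": "carry_out", "body": {"commands": [[[0,0,-0.3,0,0,0],[0,0,-0.3,0,0,0],[0,0,-0.3,0,0,0],[0,0,-0.3,0,0,0],[0,0,-0.3,0,0,0],[0,0,-0.3,0,0,0],[0,0,-0.3,0,0,0],[0,0,-0.3,0,0,0],[0,0,-0.3,0,0,0],[0,0,-0.3,0,0,0],[0,0,-0.3,0,0,0],[-0.5,0.25,0,0,0,0],[-0.5,0.25,0,0,0,0],[-0.5,0.25,0,0,0,0],[-0.5,0.25,0,0,0,0],[-0.5,0.25,0,0,0,0],[-0.5,0.25,0,0,0,0],[-0.5,0.25,0,0,0,0],[-0.5,0.25,0,0,0,0],[0,0,0,0,0,0]]]}}

```text
clock: 15.07
position: [0.4124, -0.3879, 0.195]
ee_rot: [0.977, 0.215, -0.001, 0.001]
ft_force: [-0.2, -0.7, 0.1]
grip_width: 0.997
grasp_force: 0.0
```

{"method": "carry_out", "body": {"commands": [[[-0.5,0.25,0,0,0,0],[-0.5,0.25,0,0,0,0],[-0.5,0.25,0,0,0,0],[-0.5,0.25,0,0,0,0],[0,0,0,0,0,0],[0,0,0,0,0,0],[0,0,0,0,0,0]]]}}

```text
clock: 15.65
position: [0.3615, -0.4531, 0.1948]
ee_rot: [0.976, 0.218, 0.0, -0.0]
ft_force: [0.0, 0.1, 0.1]
grip_width: 1.001
grasp_force: 0.0
```

```bash
python3 - <<'E'
from h import *
t=[]
for n,b in(("top",(425,460,220,255)),("scene",(180,215,222,262))):
    im=camera(n)[:,:,::-1].copy();cv2.imwrite(f"pics/{n}1.png",im);o=cv2.imread(f"pics/{n}0.png")
    for i in(o,im):
        ys,xs=np.nonzero(mask(i,b));print(n,len(xs),xs.mean(),ys.mean())
    X0,Y0=(370,160) if n=="top" else (160,215)
    t.append(np.hstack([cv2.resize(i[Y0:Y0+100,X0:X0+130],None,fx=3,fy=3,interpolation=cv2.INTER_CUBIC) for i in(o,im)]))
cv2.imwrite("pics/cmp.png",np.vstack(t));print(get_obs()["position"],get_obs()["clock"])
E
```

```text
top 74 437.2027027027027 236.0810810810811
top 72 436.8888888888889 235.5
scene 176 197.44886363636363 242.70454545454547
scene 181 197.64088397790056 242.88950276243094
[ 0.36185269 -0.45277835  0.19474184] 15.75
```

View pics/cmp.png

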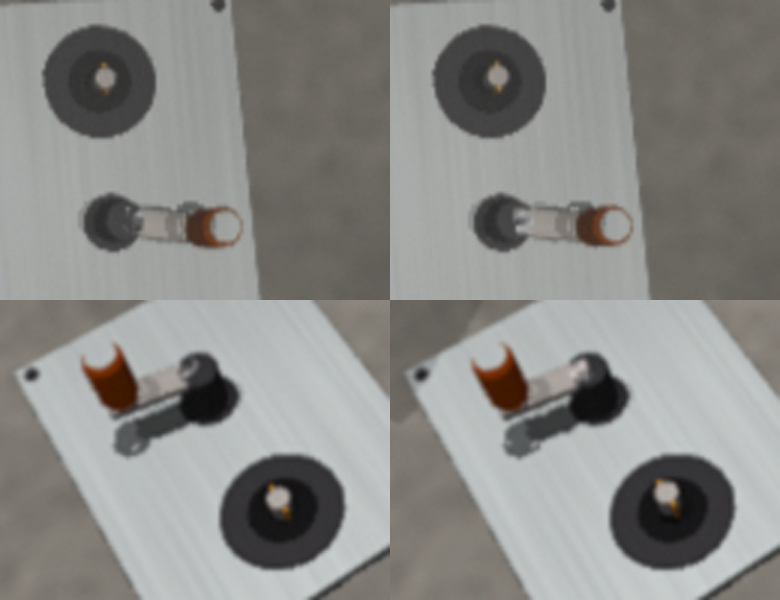

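The before/after comparison shows the knob back where it started, moved by less than 1 px. The cutter stands higher: its tip shifts about 2 px up in the scene view. The arm is clear of everything, so I hand in.

```bash
python3 -c "from workcell import *;print(hand_in())"
```

```text
the job is handed in; nothing more can be done
None
```

I turned the orange crank two full turns clockwise and let go, with its knob back within about 2 mm of its start, the cutter visibly higher, and the blue crank never approached; the job was handed in at about 16 s, and hand-in returned no verdict.

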